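Book the medium bottle into its rack bay with the label reader

TASK

Book in the medium bottle, the one of the three in the sloping rack with tube stubs on its cap: press the round key on the entry pad to open a record, take the hand-held label reader out of its holster and hold it steady on the barcode on that bottle, then on the barcode tag of the bay the bottle lies in, about a second each, with the window square to the barcode and some 80 mm away. Stand the reader back in its holster, let go of it, and then press the long key to accept. Never press the square cancel key, do not touch the bottles, and leave everything else where it is.

Things in the scene. Friction and masses are not known exactly. Their poses are not given: they have to be found in the camera images.
- scanner: Cordless hand-held label reader, straight, 170 mm long, loose, standing head down in its holster. Origin: centre of the window in the end of its head; z runs up the handle, so it looks along -z. It reads by itself, nothing to pull, when held still about a second on a barcode 50 to 120 mm straight ahead, within 15 mm of its line of sight and 17 degrees of square, turned any way about that line.
- scanner_grip (a point): Where to grip the reader: on its axis, 130 mm from the window; axes as the reader's. Grey handle 29 mm (x) by 26 mm (y), from 74 to 170 mm from the window; the white head below it is 34 mm (x) by 56 mm (y) and 44 mm long. Weight about 0.16 kg.
- holster_floor (a point): Centre of the floor inside the fixed holster, 16 mm above the bench, where the window of the stowed reader rests; axes as the stowed reader's (either way round fits). Black open-topped pocket on a grey foot 88 x 112 mm: 42 mm (x) by 64 mm (y) inside, walls to 40 mm above this floor, then a flared rim to 49 mm.
- key_start_top (a point): Centre of the top of the round key (23 mm across), on the left (+y) of the fixed three-key entry pad, a white wedge 77 x 166 mm whose face slopes 10 degrees towards the robot; its z axis is the outward normal of the key. The keys are 50 mm apart and stand 8 mm proud.
- key_start (a joint): Travel of the round key (opens a record), m: 0 up, 0.005 fully down; sprung, about 4 N; counts as pressed beyond 0.0035.
- key_accept_top (a point): Centre of the top of the long key (36 x 18 mm), on the right (-y) of the pad.
- key_accept (a joint): Travel of the long key (accepts the record), m: as the round key.
- key_cancel_top (a point): Centre of the top of the square key (18 x 18 mm), in the middle of the pad. Not to be pressed.
- key_cancel (a joint): Travel of the square cancel key, m: 0 up, 0.005 fully down.
- medium: The medium bottle, loose, 70 mm thick, 140 mm to the top of its cap, from which a straight and a bent white tube stub stand up another 43 mm (the two other bottles have plain caps); it lies back on the sloping rack. Origin: centre of its base; z along its axis towards the cap.
- medium_label: Barcode on the medium bottle, 40 mm across by 26 mm, 45 mm up from the base, on the side that faces up and forward. Origin: its centre on the surface; z points straight out of the label (about 40 degrees off vertical, towards the robot's side), x along the bottle towards its cap.
- buffer_a: A shorter bottle, 70 mm thick, 140 mm high, plain cap, lying in another bay of the rack, with a barcode of its own. Origin: centre of its base; z along its axis. Not to be touched.
- buffer_b: The other shorter bottle, alike. Not to be touched.
- tag_left: Barcode tag, 44 x 22 mm, of the left (+y) bay, on the sloping apron along the rack's front edge, below the foot of the bottle lying there. Origin: centre of the tag; z straight out of it (40 degrees off vertical), x up the slope, y across the rack. The rack is fixed, 246 mm wide, three bays 80 mm apart; any bottle may lie in any bay.
- tag_middle: The same for the middle bay.
- tag_right: The same for the right (-y) bay.
- petri_0: Bystander: petri dish, 62 mm across, 14 mm high.
- timer: Bystander: white countdown timer, 66 x 66 x 18 mm.
- forceps: Bystander: steel forceps, 122 mm long, lying flat.

How it is judged:
By the outcome, as a careful person would: the job done as asked, in the order asked, and still so for the second after the job is handed in, with the robot touching nothing.
It also fails if it takes over 69 s, if anything falls off the work surface, if the arm or the gripper's body presses on something with over 40 N, if the wrist force passes 120 N, or if a joint passes its speed limit or range.

ROBOT

A 6-joint arm with a two-finger parallel gripper is mounted at the origin on a cart in front of the work surface, level with it; the furniture and walls round the work are solid. World frame = base frame: x ahead of the robot, y to its left, z up, the work surface at z = 0. Lengths are in m, angles in rad, forces in N, time in s.
With the tool pointing down it reaches from about 0.425 to 0.95 m from the base axis. Payload 3.5 kg.
Tool frame: the origin (TCP) lies at the very end of the fingers, on their centre line; the grasp point (between the pads) lies 19 mm behind it (ctrl.pinch_z is the distance from the TCP to the grasp point, in m); z points along the fingers, y is the line along which they close (so a half turn about z gives the same grasp; the last joint's range is limited). The gripper opens to 85 mm and grips with 20 to 120 N. Pads are 22 mm wide; open, the fingers measure 114 mm over their backs; the gripper's body (76 mm by 85 mm) begins 54 mm behind the grasp point. The pads swing forward as they close: fully open they stand 13 mm farther back than shut.
Start: joints at [1.021, 0.286, 1.577, -0, 1.279, -0.15], TCP at [0.263, 0.622, 0.231] pointing down, gripper open.
Joint ranges: [-2.77, 2.77], [-0.9, 2.22], [0.21, 2.48], [-1.53, 4.67], [0.24, 2.81], [-2.84, 2.84]. Speed limits (rad/s): [2.79, 2.79, 3.14, 3.14, 3.14, 3.14].

INTERFACE

Orientations are given as a unit quaternion [x, y, z, w].
In Python, from plant import ctrl gives the robot as it stands. The module is installed in compiled form; this text tells all that it offers.
- The arm moves only by the shell command python3 -m crank 'ROWS' [OPENING] [FORCE]. ROWS is JSON, a list of rows, each a list of 6 numbers: the shift along the tool's x, y, z in cm, then the turn, a rotation vector about the tool's x, y, z in rad. In form: [[tx, ty, tz, rx, ry, rz], ...]. A call has 1 to 10 rows; each row is the pose to reach, as a shift and turn from the pose commanded when the call began, along the tool's axes at that moment; what a row does not reach only later rows make up. A row lasts 1/10 s, in which the tool goes at most 50 mm and 8.59 degrees, less where a joint would pass 70% of its speed; a pose out of reach is approached as far as the arm can. A call with a gripper value outside its range is refused whole. OPENING is the opening, from 0 (shut) to 1 (fully open), set as the call begins (- or left out, the last holds). The fingers move at their own pace and stop on an object; FORCE is the grip in N (left out, the last holds). Time passes only in rows, so rows that repeat a pose let the fingers close. It gives the time, the measured TCP pose, the force, the opening and the grip force at its end, in the units of the state.
- ctrl.get_state(): the state, without advancing time (a new reading comes with each control period).
- ctrl.read_camera(name): name is "scene" or "top" or "wrist"; returns (picture, depth): 400x640x3 uint8, blue, green, red; 400x640 float32, m along the optical axis (not along the pixel's ray), 0 where there is no reading.
- ctrl.camera_info(name): a dict with "K" (3x3 intrinsics, pixels), "origin" and "orientation" of the camera in the world. Camera axes: x right, y down, z forward; pixel columns grow to the right and rows downward; lengths in m; the calibration is good to about 2 mm. A picture is of the moment at which its call begins: read the wrist's pose just before it. camera_info takes no time and is no camera call; for the wrist camera it gives the pose at the moment of the call.
- ctrl.sign_off(): hands the job in; it is judged then, once.
The state is a dict: "time": time; "qpos": joint angles; "dq": joint speeds; "joint_efforts": joint torques, N m; "eef_pos": TCP position; "tcp_rot": TCP orientation; "contact_force": force on the tool from outside, world axes, zero at the start; "wrist_torque": the same for the moment, N m; "opening": opening from 0.0 (shut) to 1.0 (fully open); "finger_force": force on a finger pad.
Only numpy, scipy, OpenCV 4.12 (cv2) and the standard library are available. Lean on these libraries where they do the work, as an engineer would, in place of code of your own. Each camera call takes 0.05 s, during which the arm holds its last target. There are 200 camera calls.

## Working session

There is one attempt and no reset: what is moved stays moved. The work goes in short steps, Python scripts to look and compute and a shell command to move; the robot and the scene stay as the last step left them, time stands still between calls to the robot, and variables do not carry over. Pictures are saved under pics/ and viewed, at most 10 in all, crops included, and the job is handed in when it is done.

```bash
mkdir -p pics; cat > h.py <<'E'
import numpy as np, cv2
from scipy.spatial.transform import Rotation as R
from plant import ctrl
def cam(n):
    i=ctrl.camera_info(n); im,d=ctrl.read_camera(n); 
    return im,d,np.array(i["K"]),np.array(i["origin"]),i["orientation"]
def rot(o):
    o=np.array(o); return o if o.shape==(3,3) else R.from_quat(o).as_matrix()
def pts(d,K,o,q):
    v,u=np.mgrid[:d.shape[0],:d.shape[1]]
    P=np.stack([(u-K[0,2])/K[0,0]*d,(v-K[1,2])/K[1,1]*d,d],-1)
    return P@rot(q).T+o
E
python3 - <<'E'
from h import *
for n in("scene","top"):
    im,d,K,o,q=cam(n); cv2.imwrite(f"pics/{n}0.png",im); np.savez(f"{n}0.npz",im=im,d=d,K=K,o=o,q=rot(q)); print(n,K.tolist(),o,rot(q).round(3).tolist())
print(ctrl.get_state(), ctrl.pinch_z, ctrl.camera_info("wrist"))
E
```

```text
scene [[464.8272788931243, 0.0, 315.0622028231752], [0.0, 464.8272788931243, 206.0482740961497], [0.0, 0.0, 1.0]] [-0.21193148 -0.2468194   1.47782306] [[0.225, -0.85, 0.476], [-0.974, -0.194, 0.114], [-0.004, -0.49, -0.872]]
top [[376.6588910799253, 0.0, 325.65607128820284], [0.0, 376.6588910799253, 203.89634258580506], [0.0, 0.0, 1.0]] [ 0.40088515 -0.06752949  1.18710644] [[-0.028, -0.994, 0.11], [-0.999, 0.03, 0.022], [-0.025, -0.11, -0.994]]
{'time': 0.1, 'qpos': array([ 1.02101316e+00,  2.87139578e-01,  1.57801318e+00, -6.61138236e-06,
        1.27860904e+00, -1.50010274e-01]), 'dq': array([-0.00100262, -0.00299451, -0.00542383,  0.00036254, -0.00144749,
        0.00051658]), 'joint_efforts': array([ 1.21558267e-03, -4.07297480e+01, -2.93699723e+01, -9.87346243e-05,
        3.47174828e-03,  1.17725759e-05]), 'eef_pos': array([0.26238572, 0.62127646, 0.23005326]), 'tcp_rot': array([ 1.98556985e-01,  9.80088745e-01, -1.01994031e-03, -3.68819241e-04]), 'contact_force': array([ 0.09280772,  0.18730429, -0.40644871]), 'wrist_torque': array([-0.02317242,  0.03429669, -0.01404244]), 'finger_force': 0.0, 'opening': 1.0040359677528574} 0.0187 {'K': array([[291.8315601 ,   0.        , 323.54136115],
       [  0.        , 291.8315601 , 204.61997659],
       [  0.        ,   0.        ,   1.        ]]), 'origin': array([0.18959685, 0.65365102, 0.37196954]), 'orientation': array([0.82261245, 0.5461622 , 0.08704371, 0.1320568 ])}
```

View pics/scene0.png

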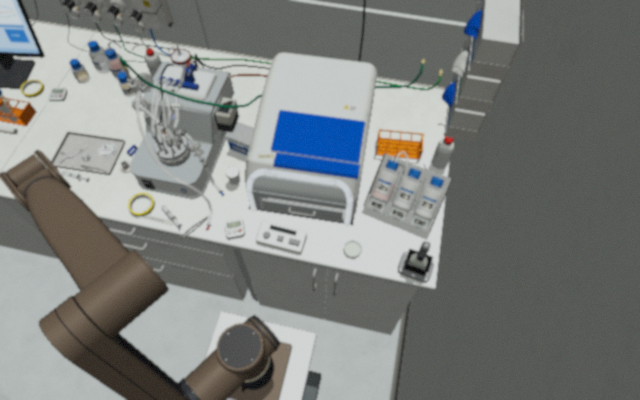

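View pics/top0.png

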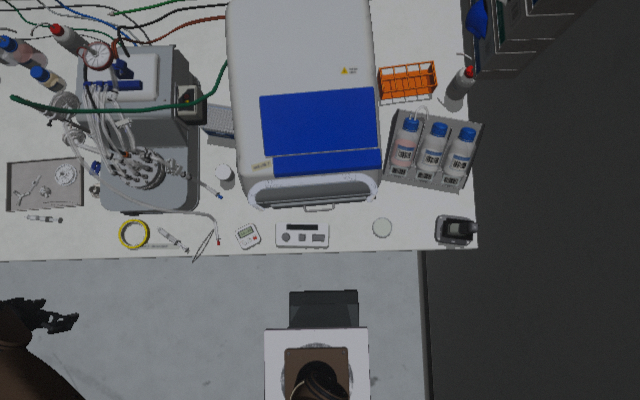

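The three bottles are in the rack (top view about 390–475, 110–190), and the tube stubs seem to be on the left bottle (418,112). The pad is at (302,235) and the holster at (456,230). I'll zoom in to check.

```bash
python3 - <<'E'
from h import *
t=np.load("top0.npz");s=np.load("scene0.npz")
a=cv2.resize(t['im'][95:255,370:485],None,fx=3.4,fy=3.4,interpolation=2)
b=cv2.resize(s['im'][145:290,350:460],None,fx=3.7,fy=3.7,interpolation=2)
h=540
a=a[:h];b=b[:h]
m=np.zeros((h+0,800,3),np.uint8); m[:a.shape[0],:a.shape[1]]=a; m[:b.shape[0],392:392+b.shape[1]]=b[:,:408]
cv2.imwrite("pics/z1.png",m)
P=pts(t['d'],t['K'],t['o'],t['q']); S=pts(s['d'],s['K'],s['o'],s['q'])
def g(n,P,u,v): print(n,u,v,P[v,u].round(3))
for u,v in[(302,235),(286,237),(303,238),(319,238),(278,225),(328,225),(278,246),(328,246),(456,228),(470,231),(440,243),(400,230)]: g('top',P,u,v)
for u,v in[(425,247),(418,260),(282,237)]: g('scene',S,u,v)
E
```

```text
top 302 235 [0.436 0.033 0.031]
top 286 237 [0.431 0.082 0.03 ]
top 303 238 [0.426 0.03  0.03 ]
top 319 238 [ 0.425 -0.019  0.03 ]
top 278 225 [0.468 0.106 0.031]
top 328 225 [ 0.464 -0.048  0.032]
top 278 246 [ 0.404  0.113 -0.004]
top 328 246 [ 0.4   -0.045  0.001]
top 456 228 [ 0.442 -0.419  0.085]
top 470 231 [ 0.429 -0.427  0.176]
top 440 243 [ 0.399 -0.393  0.003]
top 400 230 [ 0.444 -0.273 -0.002]
scene 425 247 [ 0.431 -0.436  0.182]
scene 418 260 [ 0.423 -0.432  0.097]
scene 282 237 [0.431 0.024 0.038]
```

View pics/z1.png

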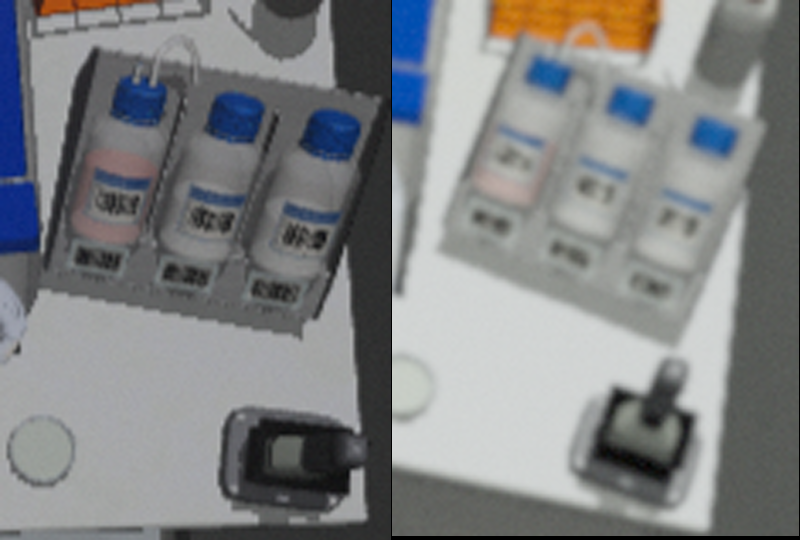

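The left bottle carries the stubs, so I need the left label (crop 115,202) and tag_left (crop 100,257). Next I'll measure everything.

```bash
python3 - <<'E'
from h import *
t=np.load("top0.npz");s=np.load("scene0.npz")
P=pts(t['d'],t['K'],t['o'],t['q'])
for n,x,y in[('label',115,202),('tagL',100,257),('tagM',188,272),('tagR',272,287),('labM',215,215),('labR',303,236)]:
    u,v=370+x/3.4,95+y/3.4; u,v=round(u),round(v)
    print(n,u,v,np.median(P[v-2:v+3,u-2:u+3].reshape(-1,3),0).round(4))
# apron plane normal from tag strip
q=[]
for u in range(397,455):
    v=round(170.6+(u-399.4)*(179.4-170.6)/50.6); q+=[P[v+k,u] for k in(-2,-1,0,1,2,3)]
q=np.array(q); c=np.median(q,0); q=q[np.abs(q-c).max(1)<.2]
for _ in range(4):
    c=q.mean(0); n=np.linalg.svd(q-c)[2][2]; n*=np.sign(n[2]); r=(q-c)@n; q=q[np.abs(r)<max(.004,1.5*r.std())]
print('plane',n.round(3),np.degrees(np.arccos(n[2])),c.round(3),len(q),r.std())
# keys
g=cv2.cvtColor(t['im'],6)[222:250,272:332]
m=(g<130).astype(np.uint8); k,l,st,ce=cv2.connectedComponentsWithStats(m)
for i in range(1,k): 
    if st[i,4]>15: print(st[i],ce[i]+[272,222])
print(g.tolist()[12])
# handle/holster points
D=P[205:255,425:485].reshape(-1,3)
H=D[(D[:,2]>.14)&(D[:,2]<.2)]; print('handle',len(H),H.mean(0),H.min(0),H.max(0))
S=pts(s['d'],s['K'],s['o'],s['q'])[235:290,390:445].reshape(-1,3)
H=S[(S[:,2]>.11)&(S[:,2]<.2)]; print('handle scene',len(H),H.mean(0),H.min(0),H.max(0))
top=S[(S[:,2]>.178)&(S[:,2]<.2)];print(top.mean(0),len(top))
for a in (D,S):
  w=a[(a[:,2]>.05)&(a[:,2]<.075)]; print('walls',len(w),w.min(0),w.max(0)); 
  if len(w)>8: print(cv2.minAreaRect((w[:,:2]*1000).astype(np.float32)))
E
```

```text
label 404 154 [ 0.6585 -0.2745  0.1143]
tagL 399 171 [ 0.622  -0.2698  0.0465]
tagM 425 175 [ 0.607  -0.3473  0.0481]
tagR 450 179 [ 0.5919 -0.4229  0.0483]
labM 433 158 [ 0.6432 -0.3567  0.1169]
labR 459 164 [ 0.6238 -0.4296  0.1134]
plane [-0.679  0.145  0.719] 44.004968914842074 [ 0.605 -0.349  0.046] 330 0.0017260127350185045
[ 14   2  32   6 191] [301.58115183 226.51308901]
[10 11  8  9 62] [285.46774194 236.75806452]
[27 12  7  7 48] [301.9375 236.9375]
[40 12 13  8 94] [317.88297872 237.21276596]
[  4  14  54  13 136] [304.07352941 245.90441176]
[167, 166, 166, 130, 161, 165, 166, 166, 165, 168, 124, 83, 87, 92, 86, 84, 78, 137, 163, 168, 166, 167, 167, 166, 165, 165, 142, 109, 85, 87, 102, 106, 105, 122, 161, 164, 165, 166, 167, 166, 118, 100, 92, 94, 113, 115, 113, 115, 117, 115, 116, 116, 131, 162, 168, 168, 132, 133, 161, 167]
handle 149 [ 0.44001912 -0.42976147  0.17324138] [ 0.42624318 -0.44818161  0.14076835] [ 0.45597773 -0.4203985   0.18880611]
handle scene 148 [ 0.43018701 -0.43680153  0.16042852] [ 0.42046266 -0.45098519  0.11051528] [ 0.45146678 -0.42515426  0.19116405]
[ 0.43610354 -0.43844869  0.18353159] 55
walls 267 [ 0.40865397 -0.47656396  0.05001161] [ 0.47566562 -0.39207828  0.07464708]
((441.0906982421875, -434.6063232421875), (81.23041534423828, 58.98653030395508), 81.67837524414062)
walls 255 [ 0.40465375 -0.48267458  0.05004033] [ 0.47512115 -0.39607901  0.07484687]
((438.57733154296875, -439.42083740234375), (82.96341705322266, 62.97138977050781), 78.84272766113281)
```

```bash
cat >> h.py <<'E'
def frame(z,y):
    z=np.array(z,float)/np.linalg.norm(z); y=np.array(y,float); y-=z*(y@z); y/=np.linalg.norm(y)
    return np.stack([np.cross(y,z),y,z],1)
def rows(p,M=None,s=None):
    s=s or ctrl.get_state(); T=R.from_quat(s['tcp_rot']); M=T.as_matrix() if M is None else M
    a=T.as_matrix().T@(np.array(p)-s['eef_pos'])*100; r=(T.inv()*R.from_matrix(M)).as_rotvec()
    print([*a.round(2),*r.round(4)], 'deg',np.degrees(np.linalg.norm(r)).round(1))
yaw=lambda a:np.array([-np.sin(np.radians(a)),np.cos(np.radians(a)),0])
E
python3 - <<'E'
from h import *
t=np.load("top0.npz")
for u,v in[(285.47,236.76),(301.94,236.94),(317.88,237.2)]:
  for z in(.033,.037):
    r=t['q']@np.linalg.inv(t['K'])@[u,v,1]; print((t['o']+r*(z-t['o'][2])/r[2]).round(4))
rows([.45,.083,.18],frame([0,0,-1],yaw(-3)))
E
```

```text
[0.4316 0.0836 0.033 ]
[0.4315 0.0831 0.037 ]
[0.4297 0.0331 0.033 ]
[0.4296 0.0327 0.037 ]
[ 0.4275 -0.0157  0.033 ]
[ 0.4274 -0.0158  0.037 ]
[np.float64(-38.23), np.float64(-42.27), np.float64(5.08), np.float64(-0.0021), np.float64(-0.0007), np.float64(-0.3474)] deg 19.9
```

```bash
python3 -m crank '[[-38.2,-42.3,5,0,0,-0.347],[-38.2,-42.3,5,0,0,-0.347],[-38.2,-42.3,5,0,0,-0.347],[-38.2,-42.3,5,0,0,-0.347],[-38.2,-42.3,5,0,0,-0.347],[-38.2,-42.3,5,0,0,-0.347],[-38.2,-42.3,5,0,0,-0.347],[-38.2,-42.3,5,0,0,-0.347],[-38.2,-42.3,5,0,0,-0.347],[-38.2,-42.3,5,0,0,-0.347]]' 0 40
python3 - <<'E'
from h import *
rows([.45,.083,.18],frame([0,0,-1],yaw(-3)))
E
```

```text
time: 1.1
eef_pos: [0.4262, 0.1494, 0.1873]
tcp_rot: [0.026, 1.0, 0.0, 0.0]
contact_force: [1.5, 0.1, 0.6]
opening: 0.002
finger_force: 0.0
[np.float64(-2.72), np.float64(-6.51), np.float64(0.73), np.float64(0.0001), np.float64(0.0001), np.float64(-0.0002)] deg 0.0
```

```bash
python3 -m crank '[[-1,-6,2.7,0,0,0],[-1,-6,2.7,0,0,0],[-1,-6,2.7,0,0,0],[-1,-6,2.7,0,0,0],[-1,-6,2.7,0,0,0]]'
python3 - <<'E'
from h import *
im,d,K,o,q=cam("wrist"); cv2.imwrite("pics/w1.png",im); np.savez("w1.npz",im=im,d=d,K=K,o=o,q=rot(q)); print(ctrl.get_state()['eef_pos'],ctrl.get_state()['contact_force'])
E
```

```text
time: 1.6
eef_pos: [0.4333, 0.0918, 0.1611]
tcp_rot: [0.026, 1.0, 0.0, 0.0]
contact_force: [0.1, -0.3, -0.6]
opening: 0.0
finger_force: 0.0
[0.43334087 0.09191775 0.16121894] [ 0.5631295  -0.41868701 -0.09151984]
```

View pics/w1.png

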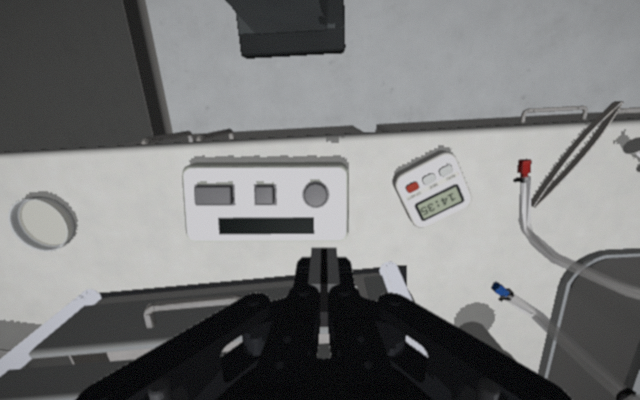

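The wrist view shows the pad upside down: round key at (315,194), square at (264,194), long at (214,194), and the shut fingertips at (323,250).

```bash
python3 - <<'E'
from h import *
t=np.load("w1.npz");P=pts(t['d'],t['K'],t['o'],t['q'])
for u,v in[(315,194),(264,194),(214,194),(315,170),(315,226)]:
    p=np.median(P[v-2:v+3,u-2:u+3].reshape(-1,3),0); print(u,v,p.round(4))
rows([.428,.082,.055],frame([0,0,-1],yaw(-1.5)))
E
```

```text
315 194 [0.4322 0.0849 0.0321]
264 194 [0.4297 0.0358 0.0321]
214 194 [ 0.4273 -0.0125  0.0318]
315 170 [0.4112 0.0858 0.0201]
315 226 [0.466  0.0828 0.0306]
[np.float64(0.49), np.float64(-1.02), np.float64(10.62), np.float64(0.0002), np.float64(0.001), np.float64(-0.0248)] deg 1.4
```

```bash
python3 -m crank '[[0.2,-0.8,4,0,0,-0.025],[0.2,-0.8,8,0,0,-0.025],[0.2,-0.8,11,0,0,-0.025],[0.2,-0.8,11.8,0,0,-0.025],[0.2,-0.8,11.8,0,0,-0.025]]'
```

```text
time: 2.15
eef_pos: [0.43, 0.0838, 0.042]
tcp_rot: [0.013, 1.0, 0.0, -0.001]
contact_force: [0.3, -0.1, 0.7]
opening: 0.001
finger_force: 0.0
```

Now press, in 2 mm steps.

```bash
python3 -m crank '[[0,0,0.3,0,0,0],[0,0,0.6,0,0,0],[0,0,0.8,0,0,0],[0,0,0.8,0,0,0]]'; python3 -m crank '[[0,0,0.2,0,0,0],[0,0,0.2,0,0,0]]';python3 -m crank '[[0,0,0.2,0,0,0],[0,0,0.2,0,0,0]]'
```

```text
time: 2.55
eef_pos: [0.4311, 0.083, 0.0351]
tcp_rot: [0.014, 1.0, -0.0, 0.001]
contact_force: [0.3, 0.8, -0.4]
opening: -0.002
finger_force: 0.0
time: 2.75
eef_pos: [0.4314, 0.0829, 0.0331]
tcp_rot: [0.014, 1.0, 0.0, 0.001]
contact_force: [0.6, -0.3, 2.8]
opening: -0.002
finger_force: 0.8
time: 2.95
eef_pos: [0.4317, 0.0829, 0.0311]
tcp_rot: [0.014, 1.0, -0.0, 0.001]
contact_force: [1.1, 0.5, 3.3]
opening: -0.002
finger_force: 1.3
```

```bash
python3 -m crank '[[0,0,0.2,0,0,0],[0,0,0.2,0,0,0]]'; python3 -m crank '[[0,0,0.1,0,0,0],[0,0,0.1,0,0,0]]'
```

```text
time: 3.15
eef_pos: [0.432, 0.0829, 0.0293]
tcp_rot: [0.014, 1.0, -0.0, 0.001]
contact_force: [2.3, -0.3, 4.0]
opening: 0.001
finger_force: 1.9
time: 3.35
eef_pos: [0.4321, 0.0829, 0.029]
tcp_rot: [0.014, 1.0, -0.0, 0.001]
contact_force: [-1.2, 0.1, 9.2]
opening: 0.002
finger_force: 4.9
```

Force jumped from 4 to 9 N as the key reached bottom, so the round key is pressed. I'll lift and head for the holster with the gripper open.

```bash
python3 -m crank '[[0,0,-5,0,0,0],[0,0,-10,0,0,0],[0,0,-15,0,0,0],[0,0,-20,0,0,0],[0,0,-23,0,0,0],[0,0,-23,0,0,0]]' 1
python3 - <<'E'
from h import *
rows([.43,-.42,.27],frame([0,0,-1],yaw(-10)))
E
```

```text
time: 3.95
eef_pos: [0.4325, 0.083, 0.2625]
tcp_rot: [0.014, 1.0, -0.0, 0.004]
contact_force: [0.6, -0.4, 0.5]
opening: 0.989
finger_force: 0.0
[np.float64(-1.15), np.float64(-50.29), np.float64(-0.73), np.float64(0.0005), np.float64(0.0081), np.float64(0.1468)] deg 8.4
```

```bash
python3 -m crank '[[-1.2,-5,-0.7,0,0.008,0.147],[-1.2,-50.3,-0.7,0,0.008,0.147],[-1.2,-50.3,-0.7,0,0.008,0.147],[-1.2,-50.3,-0.7,0,0.008,0.147],[-1.2,-50.3,-0.7,0,0.008,0.147],[-1.2,-50.3,-0.7,0,0.008,0.147],[-1.2,-50.3,-0.7,0,0.008,0.147],[-1.2,-50.3,-0.7,0,0.008,0.147],[-1.2,-50.3,-0.7,0,0.008,0.147],[-1.2,-50.3,-0.7,0,0.008,0.147]]' 1
python3 -m crank '[[0,0,0,0,0,0],[0,0,0,0,0,0],[0,0,0,0,0,0],[0,0,0,0,0,0],[0,0,0,0,0,0]]'
python3 - <<'E'
from h import *
im,d,K,o,q=cam("wrist"); cv2.imwrite("pics/w2.png",im); np.savez("w2.npz",im=im,d=d,K=K,o=o,q=rot(q))
P=pts(d,K,o,q).reshape(-1,3)
A=P[(abs(P[:,0]-.44)<.07)&(abs(P[:,1]+.437)<.07)]
h=A[(A[:,2]>.1)&(A[:,2]<.175)]; print(len(h),h.min(0),h.max(0),np.median(h,0))
e=A[(A[:,2]>.178)&(A[:,2]<.2)]; print('top',len(e),e.mean(0),e.min(0),e.max(0)); print(cv2.minAreaRect((e[:,:2]*1000).astype(np.float32)))
w=A[(A[:,2]>.055)&(A[:,2]<.075)]; print(cv2.minAreaRect((w[:,:2]*1000).astype(np.float32)))
E
```

```text
time: 4.95
eef_pos: [0.4275, -0.4162, 0.2615]
tcp_rot: [0.088, 0.996, 0.002, -0.006]
contact_force: [1.2, -0.3, 0.3]
opening: 0.998
finger_force: 0.0
time: 5.45
eef_pos: [0.4292, -0.414, 0.2648]
tcp_rot: [0.086, 0.996, 0.0, -0.004]
contact_force: [0.1, 0.4, -0.5]
opening: 0.999
finger_force: 0.0
705 [ 0.42413403 -0.44568032  0.10004007] [ 0.45268116 -0.42135244  0.1749923 ] [ 0.42769704 -0.43029649  0.14709316]
top 750 [ 0.43958188 -0.43449115  0.18314026] [ 0.42785205 -0.4474767   0.17804556] [ 0.4550735  -0.42257171  0.18730976]
((440.95587158203125, -435.2890930175781), (22.87885856628418, 26.036659240722656), 79.35484313964844)
((441.6419677734375, -435.3865661621094), (81.01656341552734, 59.16712188720703), 81.0777359008789)
```

View pics/w2.png

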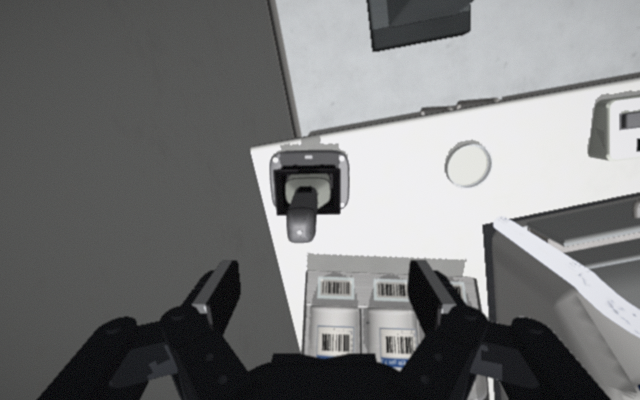

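The reader stands in the holster, with its handle tip at (301,232) and the pocket at (308,190). Its axis measures (0.440, -0.435) with yaw -10°. I'll align above it first.

```bash
python3 - <<'E'
from h import *
rows([.4405,-.435,.23],frame([0,0,-1],yaw(-10)))
E
```

```text
[np.float64(-1.5), np.float64(-1.85), np.float64(3.48), np.float64(-0.0008), np.float64(-0.0077), np.float64(0.0013)] deg 0.4
```

```bash
python3 -m crank '[[-1.5,-1.85,2,0,-0.008,0],[-1.5,-1.85,3.5,0,-0.008,0],[-1.5,-1.85,3.5,0,-0.008,0],[-1.5,-1.85,3.5,0,-0.008,0]]' 1
python3 - <<'E'
from h import *
rows([.4405,-.435,.127],frame([0,0,-1],yaw(-10)))
E
```

```text
time: 5.9
eef_pos: [0.4399, -0.4351, 0.229]
tcp_rot: [0.087, 0.996, 0.0, -0.001]
contact_force: [0.0, 0.9, 0.3]
opening: 0.998
finger_force: 0.0
[np.float64(-0.07), np.float64(0.02), np.float64(10.2), np.float64(0.0008), np.float64(-0.0013), np.float64(0.0002)] deg 0.1
```

```bash
python3 -m crank '[[0,0,3,0,0,0],[0,0,6,0,0,0],[0,0,9,0,0,0],[0,0,10.2,0,0,0],[0,0,10.2,0,0,0]]' 1
python3 -m crank '[[0,0,0,0,0,0],[0,0,0,0,0,0],[0,0,0,0,0,0],[0,0,0,0,0,0],[0,0,0,0,0,0],[0,0,0,0,0,0]]' 0 60
```

```text
time: 6.4
eef_pos: [0.4395, -0.4351, 0.1262]
tcp_rot: [0.087, 0.996, 0.001, -0.001]
contact_force: [-0.2, -0.4, 0.1]
opening: 1.0
finger_force: 0.0
time: 7.0
eef_pos: [0.4407, -0.4369, 0.1289]
tcp_rot: [0.087, 0.996, -0.001, 0.001]
contact_force: [0.2, 0.5, 4.2]
opening: 0.297
finger_force: 58.6
```

Gripped (opening ≈ 25 mm). Lift straight out.

```bash
python3 -m crank '[[0,0,-1.5,0,0,0],[0,0,-4,0,0,0],[0,0,-8,0,0,0],[0,0,-12,0,0,0],[0,0,-16,0,0,0],[0,0,-17,0,0,0],[0,0,-17,0,0,0]]'
python3 - <<'E'
from h import *
t=np.load("top0.npz");s=np.load("scene0.npz")
def tri(a,b):
    A=np.zeros((3,3));c=np.zeros(3)
    for D,(u,v) in((t,a),(s,b)):
        r=D['q']@np.linalg.inv(D['K'])@[u,v,1]; r/=np.linalg.norm(r); M=np.eye(3)-np.outer(r,r); A+=M;c+=M@D['o']
    return np.linalg.solve(A,c)
f=lambda x,y:(370+x/3.4,95+y/3.4); g=lambda x,y:(350+(x-392)/3.7,145+y/3.7)
print('label',tri(f(115,202),g(513,157)),'tag',tri(f(100,257),g(491,219)))
Y=-11; n=np.array([-np.sin(np.radians(40))*np.cos(np.radians(Y)),-np.sin(np.radians(40))*np.sin(np.radians(Y)),np.cos(np.radians(40))])
M=frame(-n,yaw(Y)); print(n)
for p in([.6585,-.2745,.1143],[.622,-.2698,.0465]):
    for dd in(.273,.193): print((np.array(p)+dd*n).round(4)); rows(np.array(p)+dd*n,M)
E
```

```text
time: 7.7
eef_pos: [0.4405, -0.4366, 0.3001]
tcp_rot: [0.087, 0.996, -0.002, 0.001]
contact_force: [-0.7, 0.4, -0.5]
opening: 0.295
finger_force: 58.1
label [ 0.65971816 -0.27734653  0.10699148] tag [ 0.62228473 -0.2704739   0.05214616]
[-0.63097779  0.12264966  0.76604444]
[ 0.4862 -0.241   0.3234]
[np.float64(-1.11), np.float64(20.05), np.float64(-2.41), np.float64(0.0025), np.float64(-0.695), np.float64(0.0178)] deg 39.8
[ 0.5367 -0.2508  0.2621]
[np.float64(-6.23), np.float64(19.98), np.float64(3.74), np.float64(0.0025), np.float64(-0.695), np.float64(0.0178)] deg 39.8
[ 0.4497 -0.2363  0.2556]
[np.float64(2.59), np.float64(19.9), np.float64(4.36), np.float64(0.0025), np.float64(-0.695), np.float64(0.0178)] deg 39.8
[ 0.5002 -0.2461  0.1943]
[np.float64(-2.53), np.float64(19.84), np.float64(10.51), np.float64(0.0025), np.float64(-0.695), np.float64(0.0178)] deg 39.8
```

```bash
python3 -m crank '[[-1.1,10,-2.4,0,-0.15,0.01],[-1.1,20,-2.4,0,-0.3,0.01],[-1.1,20,-2.4,0,-0.45,0.018],[-1.1,20,-2.4,0,-0.6,0.018],[-1.1,20,-2.4,0,-0.695,0.018],[-1.1,20,-2.4,0,-0.695,0.018],[-1.1,20,-2.4,0,-0.695,0.018],[-1.1,20,-2.4,0,-0.695,0.018],[-1.1,20,-2.4,0,-0.695,0.018],[-1.1,20,-2.4,0,-0.695,0.018]]'
python3 - <<'E'
from h import *
Y=-11; n=np.array([-np.sin(np.radians(40))*np.cos(np.radians(Y)),-np.sin(np.radians(40))*np.sin(np.radians(Y)),np.cos(np.radians(40))])
M=frame(-n,yaw(Y)); 
rows(np.array([.659,-.276,.111])+.193*n,M)
im,d,K,o,q=cam("wrist"); cv2.imwrite("pics/w3.png",im); np.savez("w3.npz",im=im,d=d,K=K,o=o,q=rot(q))
for p in([.659,-.276,.111],[.622,-.27,.0495]):
    c=K@rot(q).T@(np.array(p)-o); print(c[:2]/c[2])
E
```

```text
time: 8.7
eef_pos: [0.4861, -0.242, 0.3216]
tcp_rot: [0.091, 0.936, -0.03, 0.339]
contact_force: [0.2, -0.1, -1.4]
opening: 0.297
finger_force: 58.6
[np.float64(0.01), np.float64(-0.08), np.float64(8.16), np.float64(0.0042), np.float64(-0.0039), np.float64(-0.0036)] deg 0.4
[321.27493031 167.50644854]
[320.21862336 117.7100716 ]
```

View pics/w3.png

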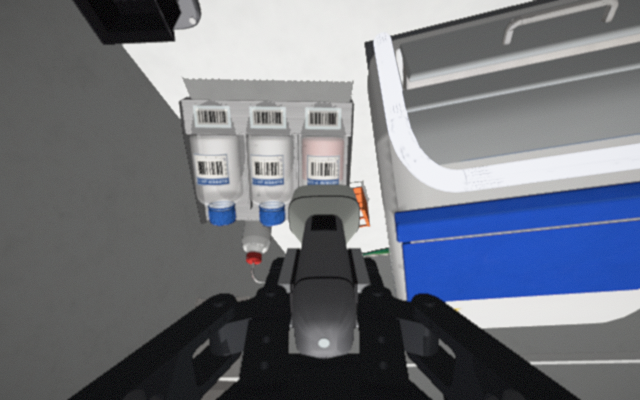

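The projected label (321,167) and tag (320,118) match the picture, and the reader sits straight in the grip with its head at (324,205). Before advancing I'll check clearance to the machine on the right.

```bash
python3 - <<'E'
from h import *
P=[]
for f in("top0","scene0"):
    t=np.load(f+".npz");P.append(pts(t['d'],t['K'],t['o'],t['q']).reshape(-1,3))
P=np.vstack(P)
Y=-11; n=np.array([-np.sin(np.radians(40))*np.cos(np.radians(Y)),-np.sin(np.radians(40))*np.sin(np.radians(Y)),np.cos(np.radians(40))])
M=frame(-n,yaw(Y))
for p in([.659,-.276,.111],[.622,-.27,.0495]):
    T=np.array(p)+.193*n; L=(P-T)@M
    # tool-frame lengthwise slices: nearest things in front/side
    for a,b in((-.25,-.13),(-.13,-.07),(-.07,0),(0,.112)):
        s=L[(L[:,2]>a)&(L[:,2]<b)&(abs(L[:,0])<.07)&(abs(L[:,1])<.2)]
        print(a,b,len(s), (np.sort(abs(s[:,1]))[:20:5].round(3), ) if len(s) else '')
E
```

```text
-0.25 -0.13 0 
-0.13 -0.07 0 
-0.07 0 0 
0 0.112 4443 (array([0.054, 0.056, 0.057, 0.058]),)
-0.25 -0.13 0 
-0.13 -0.07 0 
-0.07 0 85 (array([0.185, 0.186, 0.188, 0.189]),)
0 0.112 3313 (array([0.056, 0.056, 0.057, 0.058]),)
```

```bash
python3 -m crank '[[0,0,3,0,0,0],[0,-0.1,6,0,0,0],[0,-0.1,8.1,0,0,0],[0,-0.1,8.1,0,0,0],[0,-0.1,8.1,0,0,0],[0,-0.1,8.1,0,0,0],[0,-0.1,8.1,0,0,0],[0,-0.1,8.1,0,0,0],[0,-0.1,8.1,0,0,0],[0,-0.1,8.1,0,0,0]]'
python3 -m crank '[[0,0,0,0,0,0],[0,0,0,0,0,0],[0,0,0,0,0,0],[0,0,0,0,0,0],[0,0,0,0,0,0],[0,0,0,0,0,0],[0,0,0,0,0,0],[0,0,0,0,0,0],[0,0,0,0,0,0],[0,0,0,0,0,0]]'
python3 - <<'E'
from h import *
s=ctrl.get_state(); M=R.from_quat(s['tcp_rot']).as_matrix(); w=s['eef_pos']+.112*M[:,2]
Y=-11; n=np.array([-np.sin(np.radians(40))*np.cos(np.radians(Y)),-np.sin(np.radians(40))*np.sin(np.radians(Y)),np.cos(np.radians(40))])
print('label in window frame',M.T@(np.array([.659,-.276,.111])-w))
im,d,K,o,q=cam("wrist"); cv2.imwrite("pics/w4.png",im)
rows(np.array([.622,-.270,.0495])+.193*n,frame(-n,yaw(Y)))
E
```

```text
time: 9.75
eef_pos: [0.5365, -0.2516, 0.2596]
tcp_rot: [0.091, 0.936, -0.03, 0.339]
contact_force: [1.1, -1.2, -1.6]
opening: 0.301
finger_force: 58.6
time: 10.75
eef_pos: [0.5366, -0.2515, 0.2592]
tcp_rot: [0.091, 0.936, -0.03, 0.339]
contact_force: [0.2, -0.5, -2.1]
opening: 0.3
finger_force: 58.6
label in window frame [-0.00095934 -0.00153279  0.08179173]
[np.float64(6.78), np.float64(-0.21), np.float64(2.4), np.float64(0.0046), np.float64(-0.0031), np.float64(-0.0031)] deg 0.4
```

View pics/w4.png

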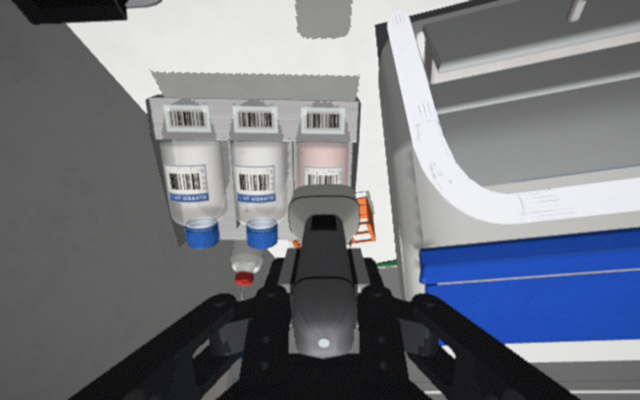

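The reader's head is squarely over the medium label (barcode at 322,180) and held for over 1.5 s. Next, the tag of the left bay.

```bash
python3 -m crank '[[3,-0.2,0.5,0,0,0],[6,-0.2,1.5,0,0,0],[6.8,-0.2,2.2,0,0,0],[6.8,-0.2,2.2,0,0,0],[6.8,-0.2,2.2,0,0,0],[6.8,-0.2,2.2,0,0,0],[6.8,-0.2,2.2,0,0,0],[6.8,-0.2,2.2,0,0,0],[6.8,-0.2,2.2,0,0,0],[6.8,-0.2,2.2,0,0,0]]'
python3 -m crank '[[0,0,0,0,0,0],[0,0,0,0,0,0],[0,0,0,0,0,0],[0,0,0,0,0,0],[0,0,0,0,0,0],[0,0,0,0,0,0],[0,0,0,0,0,0],[0,0,0,0,0,0],[0,0,0,0,0,0],[0,0,0,0,0,0]]'
python3 - <<'E'
from h import *
s=ctrl.get_state(); M=R.from_quat(s['tcp_rot']).as_matrix(); w=s['eef_pos']+.112*M[:,2]
print('tag in window frame',M.T@(np.array([.622,-.27,.0495])-w))
rows([.4405,-.4366,.30],frame([0,0,-1],yaw(-10)))
im,d,K,o,q=cam("wrist"); cv2.imwrite("pics/w5.png",im)
E
```

```text
time: 11.8
eef_pos: [0.4989, -0.2459, 0.1989]
tcp_rot: [0.091, 0.936, -0.03, 0.339]
contact_force: [-0.4, -0.5, -1.3]
opening: 0.3
finger_force: 58.6
time: 12.8
eef_pos: [0.4988, -0.2459, 0.1987]
tcp_rot: [0.091, 0.936, -0.03, 0.339]
contact_force: [0.3, -0.2, -1.1]
opening: 0.302
finger_force: 58.6
tag in window frame [-0.0008544  -0.00102362  0.0830001 ]
[np.float64(-4.94), np.float64(-19.77), np.float64(-9.2), np.float64(-0.0006), np.float64(0.695), np.float64(-0.0181)] deg 39.8
```

View pics/w5.png

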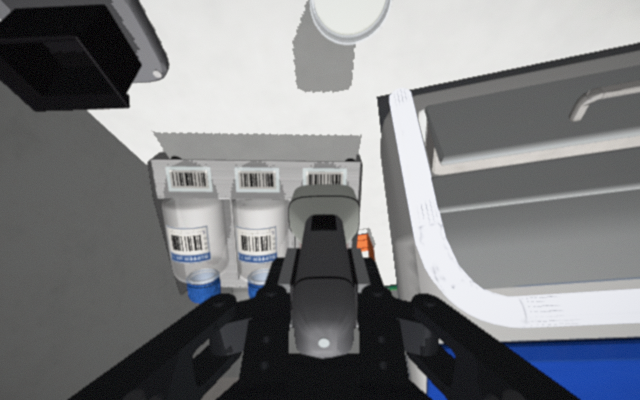

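The head is aligned with tag_left (barcode at 325,178) and held. I'll back off and return above the holster.

```bash
python3 -m crank '[[0,0,-5,0,0,0],[0,0,-9.2,0,0,0],[-2,-5,-9.2,0,0.15,0],[-4.9,-10,-9.2,0,0.3,-0.01],[-4.9,-15,-9.2,0,0.45,-0.018],[-4.9,-19.8,-9.2,0,0.6,-0.018],[-4.9,-19.8,-9.2,0,0.695,-0.018],[-4.9,-19.8,-9.2,0,0.695,-0.018],[-4.9,-19.8,-9.2,0,0.695,-0.018],[-4.9,-19.8,-9.2,0,0.695,-0.018]]'
python3 -m crank '[[0,0,0,0,0,0],[0,0,0,0,0,0],[0,0,0,0,0,0]]'
python3 - <<'E'
from h import *
rows([.4407,-.4369,.20],frame([0,0,-1],yaw(-10)))
E
```

```text
time: 13.85
eef_pos: [0.44, -0.4356, 0.2996]
tcp_rot: [0.087, 0.996, -0.0, 0.001]
contact_force: [-0.4, 0.4, -1.4]
opening: 0.297
finger_force: 59.0
time: 14.15
eef_pos: [0.44, -0.4363, 0.3003]
tcp_rot: [0.087, 0.996, -0.001, 0.0]
contact_force: [-0.8, 1.3, -1.7]
opening: 0.297
finger_force: 59.0
[np.float64(-0.07), np.float64(-0.03), np.float64(10.03), np.float64(-0.0012), np.float64(0.0009), np.float64(-0.0001)] deg 0.1
```

```bash
python3 -m crank '[[-0.05,0,4,0,0,0],[-0.05,0,8,0,0,0],[-0.05,0,10.5,0,0,0],[-0.05,0,10.5,0,0,0],[-0.05,0,10.5,0,0,0]]'
python3 -m crank '[[0,0,1,0,0,0],[0,0,2,0,0,0],[0,0,3,0,0,0],[0,0,3.5,0,0,0],[0,0,3.5,0,0,0]]'
python3 - <<'E'
from h import *
rows([.4407,-.4369,.130],frame([0,0,-1],yaw(-10)))
E
```

```text
time: 14.65
eef_pos: [0.4407, -0.437, 0.1952]
tcp_rot: [0.087, 0.996, -0.0, 0.0]
contact_force: [0.3, -0.6, -1.2]
opening: 0.3
finger_force: 58.9
time: 15.15
eef_pos: [0.4401, -0.4363, 0.1582]
tcp_rot: [0.087, 0.996, 0.001, -0.001]
contact_force: [-0.7, -0.3, -1.7]
opening: 0.299
finger_force: 59.0
[np.float64(-0.07), np.float64(-0.05), np.float64(2.82), np.float64(0.0012), np.float64(-0.0018), np.float64(-0.0003)] deg 0.1
```

Window is at 46 mm, inside the pocket, with no side force. Continue down.

```bash
python3 -m crank '[[0,0,1,0,0,0],[0,0,2,0,0,0],[0,0,2.6,0,0,0],[0,0,2.6,0,0,0]]'
python3 -m crank '[[0,0,0.2,0,0,0],[0,0,0.3,0,0,0],[0,0,0.3,0,0,0]]'
```

```text
time: 15.55
eef_pos: [0.44, -0.4361, 0.1318]
tcp_rot: [0.087, 0.996, 0.001, -0.001]
contact_force: [0.4, 1.0, -1.2]
opening: 0.295
finger_force: 59.0
time: 15.85
eef_pos: [0.4407, -0.4371, 0.1309]
tcp_rot: [0.087, 0.996, -0.0, 0.0]
contact_force: [0.2, 0.5, -1.3]
opening: 0.298
finger_force: 59.0
```

```bash
python3 -m crank '[[0,0,0.15,0,0,0],[0,0,0.15,0,0,0]]'
python3 -m crank '[[0,0,0.15,0,0,0],[0,0,0.15,0,0,0]]'
```

```text
time: 16.05
eef_pos: [0.4406, -0.437, 0.1292]
tcp_rot: [0.087, 0.996, -0.0, 0.0]
contact_force: [0.3, -0.7, -1.3]
opening: 0.297
finger_force: 59.0
time: 16.25
eef_pos: [0.4409, -0.4372, 0.129]
tcp_rot: [0.087, 0.996, -0.001, 0.0]
contact_force: [-0.4, 0.9, 3.8]
opening: 0.3
finger_force: 59.6
```

On the floor (force has gone to +3.8 N). Release and rise.

```bash
python3 -m crank '[[0,0,0,0,0,0],[0,0,0,0,0,0],[0,0,0,0,0,0],[0,0,0,0,0,0],[0,0,0,0,0,0],[0,0,0,0,0,0],[0,0,0,0,0,0]]' 1
python3 -m crank '[[0,0,-1.5,0,0,0],[0,0,-4,0,0,0],[0,0,-8,0,0,0],[0,0,-13,0,0,0],[0,0,-14,0,0,0],[0,0,-14,0,0,0]]'
python3 - <<'E'
from h import *
rows([.43,-.014,.2],frame([0,0,-1],yaw(-1.5)))
im,d,K,o,q=cam("wrist"); cv2.imwrite("pics/w6.png",im)
E
```

```text
time: 16.95
eef_pos: [0.4406, -0.437, 0.1277]
tcp_rot: [0.087, 0.996, -0.0, -0.0]
contact_force: [-0.3, 0.5, 0.9]
opening: 0.998
finger_force: 0.0
time: 17.55
eef_pos: [0.4417, -0.4383, 0.2728]
tcp_rot: [0.087, 0.996, -0.003, 0.003]
contact_force: [0.5, 0.3, 0.5]
opening: 1.002
finger_force: 0.0
[np.float64(8.57), np.float64(41.62), np.float64(6.96), np.float64(-0.0068), np.float64(0.0055), np.float64(-0.1486)] deg 8.5
```

View pics/w6.png

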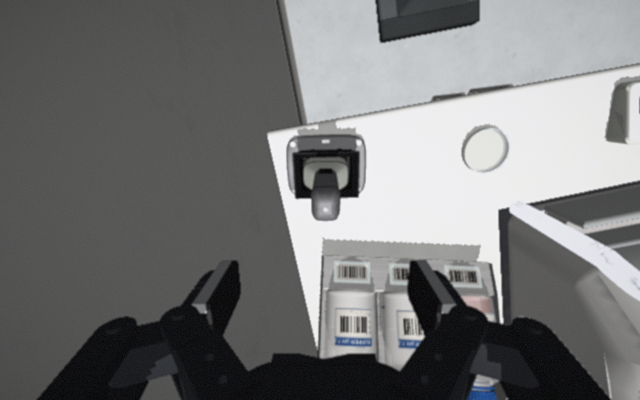

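The reader is upright in its holster (326,190) and the gripper is clear. Now to the long key.

```bash
python3 -m crank '[[8.6,41.6,3,0,0,-0.149],[8.6,41.6,7,0,0,-0.149],[8.6,41.6,7,0,0,-0.149],[8.6,41.6,7,0,0,-0.149],[8.6,41.6,7,0,0,-0.149],[8.6,41.6,7,0,0,-0.149],[8.6,41.6,7,0,0,-0.149],[8.6,41.6,7,0,0,-0.149],[8.6,41.6,7,0,0,-0.149],[8.6,41.6,7,0,0,-0.149]]' 0 40
python3 -m crank '[[0,0,0,0,0,0],[0,0,0,0,0,0],[0,0,0,0,0,0],[0,0,0,0,0,0]]'
python3 - <<'E'
from h import *
rows([.428,-.014,.043],frame([0,0,-1],yaw(-1.5)))
E
```

```text
time: 18.6
eef_pos: [0.4255, -0.0087, 0.1938]
tcp_rot: [0.01, 1.0, 0.001, -0.003]
contact_force: [-0.4, -0.7, -0.1]
opening: -0.004
finger_force: 0.0
time: 19.0
eef_pos: [0.4285, -0.0133, 0.1975]
tcp_rot: [0.014, 1.0, -0.0, -0.0]
contact_force: [-0.1, 0.5, 0.3]
opening: -0.003
finger_force: 0.0
[np.float64(0.04), np.float64(-0.06), np.float64(15.45), np.float64(-0.0007), np.float64(-0.0), np.float64(-0.0015)] deg 0.1
```

```bash
python3 -m crank '[[0.05,0,4,0,0,0],[0.05,0,8,0,0,0],[0.05,0,12,0,0,0],[0.05,0,15,0,0,0],[0.05,0,15.4,0,0,0],[0.05,0,15.4,0,0,0],[0.05,0,15.4,0,0,0]]'
python3 -m crank '[[0,0,0.5,0,0,0],[0,0,0.9,0,0,0],[0,0,1.1,0,0,0],[0,0,1.2,0,0,0],[0,0,1.2,0,0,0]]'
```

```text
time: 19.7
eef_pos: [0.4294, -0.0131, 0.0453]
tcp_rot: [0.013, 1.0, -0.001, 0.002]
contact_force: [0.7, -0.2, 0.7]
opening: -0.001
finger_force: 0.0
time: 20.2
eef_pos: [0.4288, -0.0126, 0.0321]
tcp_rot: [0.013, 1.0, -0.001, 0.001]
contact_force: [1.6, 0.1, 2.5]
opening: 0.001
finger_force: 1.3
```

```bash
python3 -m crank '[[0,0,0.15,0,0,0],[0,0,0.3,0,0,0],[0,0,0.3,0,0,0]]'
python3 -m crank '[[0,0,0.15,0,0,0],[0,0,0.15,0,0,0]]'
```

```text
time: 20.5
eef_pos: [0.4292, -0.0127, 0.0294]
tcp_rot: [0.013, 1.0, -0.001, 0.001]
contact_force: [2.3, -0.4, 5.2]
opening: 0.003
finger_force: 2.9
time: 20.7
eef_pos: [0.4294, -0.0127, 0.029]
tcp_rot: [0.013, 1.0, -0.0, 0.001]
contact_force: [-2.2, 2.6, 14.5]
opening: -0.011
finger_force: 7.3
```

The key bottomed out (14.5 N). Lift and hand in.

```bash
python3 -m crank '[[0,0,-4,0,0,0],[0,0,-8,0,0,0],[0,0,-12,0,0,0],[0,0,-15,0,0,0],[0,0,-15,0,0,0],[0,0,-15,0,0,0]]' && python3 -c "
from plant import ctrl
print(ctrl.sign_off())"
```

```text
time: 21.3
eef_pos: [0.427, -0.0122, 0.1763]
tcp_rot: [0.013, 1.0, -0.0, -0.001]
contact_force: [-0.8, 0.1, -0.3]
opening: 0.002
finger_force: 0.0
the job is handed in; nothing more can be done
None
```

I carried out every step in order and handed the job in at 21.3 s: round key, medium bottle's barcode, left bay tag, reader back in its holster, long key; both keys bottomed out, but the reader gives no signal, so I infer the two reads from its alignment and the holds of over a second each.

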